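# Set the photo stage for the pedals

### The arm

A 7-joint arm with a two-finger parallel gripper is mounted at the origin on the work surface. World frame = base frame: x ahead of the robot, y to its left, z up, the work surface at z = 0. Lengths are in m, angles in rad, forces in N, time in s.
With the tool pointing down it reaches from about 0.425 to 1.025 m from the base axis. Payload 9.4 kg.
Tool frame: the origin (TCP) lies between the finger pads; the fingertips stand 19 mm ahead of it and the grasp point (between the pads) is the TCP (tip_reach is the distance from the TCP to the fingertips, in m); z points along the fingers, y is the line along which they close (so a half turn about z gives the same grasp; the last joint's range is limited). The gripper opens to 85 mm and grips with 20 to 120 N. Pads are 22 mm wide; open, the fingers measure 114 mm over their backs; the gripper's body (76 mm by 85 mm) begins 54 mm behind the grasp point. The pads swing forward as they close: fully open they stand 13 mm farther back than shut.
Start: joints at [1.132, 0.599, -0.003, 1.599, 0.002, 0.943, -0.08], TCP at [0.257, -0.678, 0.25] pointing down, gripper open.
Joint ranges: [-2.57, 2.57], [-0.35, 1.97], [-1.29, 1.29], [0.11, 2.56], [-1.05, 4.19], [0.11, 1.86], [-2.63, 2.63]. Speed limits (rad/s): [2.22, 2.22, 3.01, 3.01, 3.14, 3.14, 3.14].

### API

Orientations are given as a rotation vector (axis times angle).
In Python, from station import state, read_camera, camera_info, finish_job, tip_reach gives the robot as it stands. The module is installed in compiled form; this text tells all that it offers.
- The arm moves only by the tool jog_arm, never from a script. Its argument "targets" is text: rows parted by semicolons, each of 7 numbers parted by spaces: the shift along the world's x, y, z as a fraction of full scale, then the turn, a rotation vector about the world's x, y, z as a fraction of full scale, then the opening, from 0 (shut) to 1 (fully open). In form: dx dy dz ax ay az hand; .... A call has 1 to 20 rows; each row shifts and turns the commanded pose from where the row before left it; what a row does not reach is not made up. Full scale, the value 1, is 60 cm for a shift and 360 degrees for a turn. A row lasts 1/8 s, in which the tool goes at most 62.5 mm and 10.7 degrees, less where a joint would pass 70% of its speed; a pose out of reach is approached as far as the arm can. A call with a number of a shift or a turn outside -1 to 1 is refused whole. A call with a gripper value outside its range is refused whole. The fingers move at their own pace and stop on an object; "squeeze" is the grip in N (left out, the last holds). Time passes only in rows, so rows that do not move let the fingers close. It gives the time, the measured TCP pose, the force, the opening and the grip force at its end, in the units of the state.
- state(): the state, without advancing time (a new reading comes with each control period).
- read_camera(name): name is "scene" or "top" or "wrist"; returns the picture (400x640x3 uint8, red, green, blue); there is no depth.
- camera_info(name): a dict with "mtx" (3x3 intrinsics, pixels), "R" (3x3) and "t" (3): a world point X has camera coordinates R X + t; the wrist camera has in their place "mount" (4x4, takes a point from camera to tool coordinates, whose origin is the TCP and whose axes are the flange's). Camera axes: x right, y down, z forward; pixel columns grow to the right and rows downward; lengths in m; the calibration is good to about 2 mm. A picture is of the moment at which its call begins: read the wrist's pose just before it. camera_info takes no time and is no camera call.
- finish_job(): hands the job in; it is judged then, once.
The state is a dict: "clock": time; "qpos": joint angles; "joint_vel": joint speeds; "tau": joint torques, N m; "position": TCP position; "eef_rot": TCP orientation; "ft_force": force on the tool from outside, world axes, zero at the start; "torque": the same for the moment, N m; "gripper_width": finger opening in m; "gripper_force": force on a finger pad.
Only numpy, scipy, OpenCV 4.12 (cv2) and the standard library are available. Lean on these libraries where they do the work, as an engineer would, in place of code of your own. Each camera call takes 0.05 s, during which the arm holds its last target. There are 200 camera calls.

### The job

Get the photo stage ready for a picture of the pedals. Fold the white reflector right back past upright, clear the spanner and the tyre lever off the stage into the blue bin, and lay every pedal flat on a white cross of its own, centred on it and lengthwise between the stop bars; only then fold the reflector forward over the pedals to 60 degrees above level, at the red tick. Leave the oil bottle, the hub and the mug where they stand.

Things in the scene. Friction and masses are not known exactly. Their poses are not given: they have to be found in the camera images.
- stage: fixed stage: black base 240 (x) by 290 mm (y -100 to +190), red top at z = 12 mm; origin on the table under the middle of the red area. Stop bars 8 mm wide, 10 mm high, along y at x = -108, 0, +108 mm leave two lanes 100 mm wide, each with two white crosses. The reflector is hinged along x on the +y side; a steel quadrant (radius 60 mm, at x = +114 mm) has a red tick at 60 degrees
- nest0 (a point): centre of white cross mark 0 on the red stage top (z = 12 mm), at x = -54 mm, y = -55 mm in the stage's frame; axes as the stage. A pedal on it lies along x, with its ends 5 mm from the stop bars on either side
- nest1 (a point): centre of white cross mark 1 on the red stage top (z = 12 mm), at x = -54 mm, y = 55 mm in the stage's frame; axes as the stage. A pedal on it lies along x, with its ends 5 mm from the stop bars on either side
- nest2 (a point): centre of white cross mark 2 on the red stage top (z = 12 mm), at x = 54 mm, y = -55 mm in the stage's frame; axes as the stage. A pedal on it lies along x, with its ends 5 mm from the stop bars on either side
- nest3 (a point): centre of white cross mark 3 on the red stage top (z = 12 mm), at x = 54 mm, y = 55 mm in the stage's frame; axes as the stage. A pedal on it lies along x, with its ends 5 mm from the stop bars on either side
- panel (a joint): angle of the white reflector panel, rad: 0 = level over the stage (pointing to the stage's -y), pi/2 = upright, 1.92 = at its stop, leaning outward beyond upright. The hinge is stiff and stays where it is left (about 3 N at the bar moves it)
- panel_hinge (a point): middle of the reflector's hinge line (along the stage's x), at x = 0, y = 165, z = 40 mm in the stage's frame. The panel is 200 mm wide along the hinge, 6 mm thick, and reaches 170 mm from it
- panel_bar (a point): middle of the orange round grip bar, 10 mm thick and 120 mm long, parallel to the hinge, 210 mm from the hinge line in the panel's plane; there is a clear gap of 35 mm between the bar and the panel's free edge, so that it can be pinched or hooked at any angle
- pedal0: bicycle pedal: aluminium cage 66 long x 60 wide x 26 mm high, steel spindle 14 mm thick sticking out 24 mm at one end; 90 mm overall, 0.18 kg. Origin: centre of the underside of the 90 x 60 mm outline (the cage centre is 12 mm to -x of it); x along the spindle to its tip, y across the width, z up. May be absent.
- pedal1: bicycle pedal: aluminium cage 66 long x 60 wide x 26 mm high, steel spindle 14 mm thick sticking out 24 mm at one end; 90 mm overall, 0.18 kg. Origin: centre of the underside of the 90 x 60 mm outline (the cage centre is 12 mm to -x of it); x along the spindle to its tip, y across the width, z up. May be absent.
- pedal2: bicycle pedal: aluminium cage 66 long x 60 wide x 26 mm high, steel spindle 14 mm thick sticking out 24 mm at one end; 90 mm overall, 0.18 kg. Origin: centre of the underside of the 90 x 60 mm outline (the cage centre is 12 mm to -x of it); x along the spindle to its tip, y across the width, z up. May be absent.
- pedal3: bicycle pedal: aluminium cage 66 long x 60 wide x 26 mm high, steel spindle 14 mm thick sticking out 24 mm at one end; 90 mm overall, 0.18 kg. Origin: centre of the underside of the 90 x 60 mm outline (the cage centre is 12 mm to -x of it); x along the spindle to its tip, y across the width, z up. May be absent.
- spanner: steel combination spanner, 160 mm long along its x, shank 14 mm wide, ends 28 and 32 mm wide, 12 mm thick. Origin: underside of the middle of the shank, z up. Starts lying in a lane of the stage, lengthwise along the stage's y
- tyre_lever: yellow plastic tyre lever, 148 mm long along its x (from -70 to +78 mm), 18 mm wide and 11 mm thick in its main part. Origin: underside, in the main part 15 mm from its middle, z up. Starts lying in the other lane of the stage, lengthwise along the stage's y
- bin: fixed blue open bin for tools, 210 (x) x 130 (y) x 50 mm high, walls and floor 4 mm. Origin: centre of its underside
- oil_bottle: bystander: green oil bottle, 48 mm across, 150 mm high, origin at its foot
- hub: bystander: steel wheel hub standing on end, 64 mm across, 90 mm high, origin at its foot
- mug: bystander: blue mug, 80 mm across, 90 mm high, origin at its foot

How it is judged:
By the outcome, as a careful person would: the job done as asked, in the order asked, and still so for the second after the job is handed in, with the robot touching nothing.
Of pedal0, pedal1, pedal2, pedal3 only 2 to 4 are there at a start; the rules pass over those that are not, and their reading is None.
At some moment in a run one of pedal0, pedal1, pedal2, pedal3 may be knocked a few centimetres aside while the robot is not near it.
Once in a run the grip may slacken for a moment while it holds something.
It also fails if it takes over 210 s, if anything falls off the work surface, if the arm or the gripper's body presses on something with over 40 N, if the wrist force passes 120 N, or if a joint passes its speed limit or range.

## Working session

There is one attempt and no reset: what is moved stays moved. The work goes in short steps, Python scripts to look and compute and a tool call to move; the robot and the scene stay as the last step left them, time stands still between calls to the robot, and variables do not carry over. Pictures are saved under pics/ and viewed, at most 16 in all, crops included, and the job is handed in when it is done.

Besides the shell and the picture viewer there is one more tool, called after ">>>" as name(argument=value, ...) on one line, values as JSON. jog_arm: Moves the arm, as the interface text tells. Its arguments: {"type":"object","properties":{"targets":{"type":"string"},"squeeze":{"type":"number"}},"required":["targets"]}

```bash
mkdir -p pics; ls; cat > h.py <<'E'
import numpy as np, cv2
from scipy.spatial.transform import Rotation as Rn
from station import state, read_camera, camera_info
def cam(name, s=None):
    i=camera_info(name); K=np.array(i["mtx"])
    if name=="wrist":
        s=s or state(); T=np.eye(4); T[:3,:3]=Rn.from_rotvec(s["eef_rot"]).as_matrix(); T[:3,3]=s["position"]
        W=np.linalg.inv(T@np.array(i["mount"])); return K,W[:3,:3],W[:3,3]
    return K,np.array(i["R"]),np.array(i["t"])
def pix2w(c,uv,z):
    K,R,t=c; o=-R.T@t; uv=np.atleast_2d(uv).astype(float)
    d=(R.T@np.linalg.inv(K)@np.c_[uv,np.ones(len(uv))].T).T
    return o+d*((z-o[2])/d[:,2])[:,None]
def w2pix(c,X):
    K,R,t=c; p=(K@(R@np.atleast_2d(X).T+t[:,None])).T; return p[:,:2]/p[:,2:]
def snap(name,f):
    s=state(); im=read_camera(name); cv2.imwrite(f"pics/{f}.png",cv2.cvtColor(im,cv2.COLOR_RGB2BGR)); return im,cam(name,s)
E
python3 - <<'E'
from h import *
np.set_printoptions(precision=3,suppress=True)
for n in("scene","top"):
    im,c=snap(n,n+"0"); print(n,c[0].tolist(),-c[1].T@c[2],c[1][2])
print(camera_info("wrist")); print(state())
a=cv2.imread("pics/top0.png"); 
E
```

```text
pics
scene [[487.4769598293765, 0.0, 317.92778974217185], [0.0, 487.4769598293765, 198.8200799715844], [0.0, 0.0, 1.0]] [ 1.07  -0.576  0.891] [-0.43   0.52  -0.738]
top [[414.40237607191875, 0.0, 324.6003608990127], [0.0, 414.40237607191875, 198.59420858555123], [0.0, 0.0, 1.0]] [ 0.533 -0.018  1.014] [ 0.092  0.002 -0.996]
{'mtx': array([[315.666,   0.   , 322.218],
       [  0.   , 315.666, 200.731],
       [  0.   ,   0.   ,   1.   ]]), 'mount': array([[-0.001, -0.95 , -0.313,  0.08 ],
       [ 1.   , -0.001,  0.   , -0.   ],
       [-0.001, -0.313,  0.95 , -0.124],
       [ 0.   ,  0.   ,  0.   ,  1.   ]])}
{'clock': 0.1, 'qpos': array([ 1.132,  0.6  , -0.003,  1.6  ,  0.002,  0.943, -0.08 ]), 'joint_vel': array([-0.002, -0.001, -0.001, -0.004, -0.001, -0.001, -0.001]), 'tau': array([  0.006, -77.799,   1.57 , -25.863,   0.013,   0.005,   0.   ]), 'position': array([ 0.256, -0.678,  0.25 ]), 'eef_rot': array([-3.089, -0.565,  0.001]), 'ft_force': array([ 0.437, -0.823, -0.449]), 'torque': array([ 0.064,  0.048, -0.024]), 'gripper_force': 0.0, 'gripper_width': 0.08563940952157997}
```

View pics/top0.png

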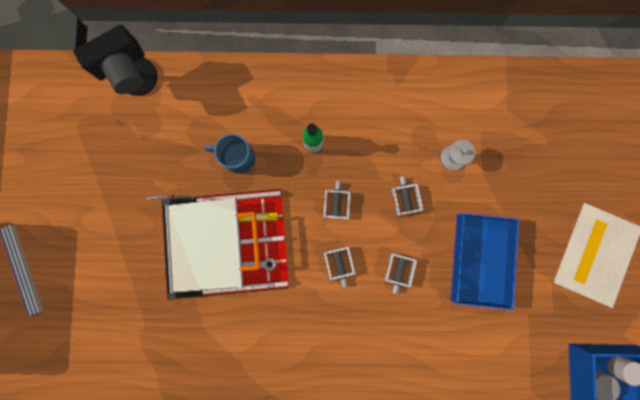

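View pics/scene0.png

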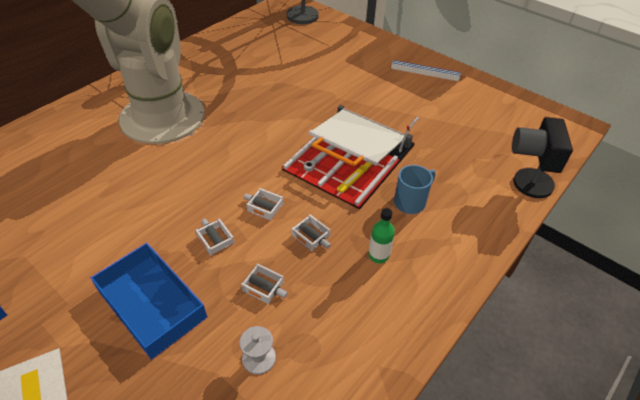

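```bash
python3 - <<'E'
import cv2
a=cv2.imread("pics/top0.png")[170:315,155:440]; a=cv2.resize(a,None,fx=2.8,fy=2.8,interpolation=cv2.INTER_CUBIC); cv2.imwrite("pics/top0z.png",a)
E
```

```text
(no output)
```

View pics/top0z.png

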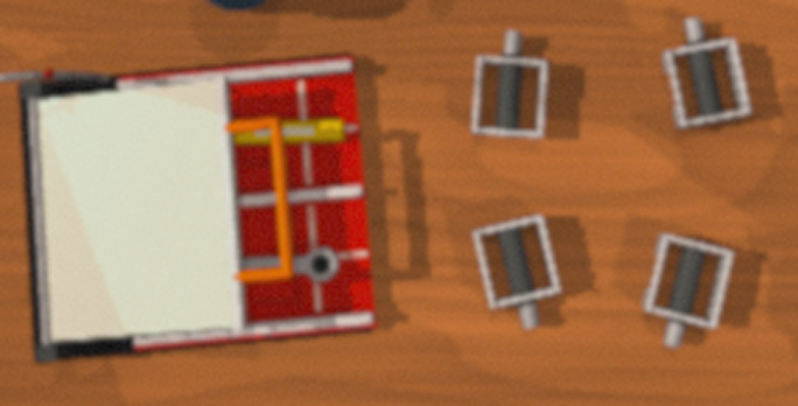

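```bash
python3 - <<'E'
from h import *
np.set_printoptions(precision=4,suppress=True)
c=cam("top"); f=lambda p:np.array(p,float)/2.8+[155,170]-0.3
P={"TL":([(476,57),(547,60),(543,136),(473,131)],(513,32)),"TR":([(664,55),(737,40),(749,112),(680,127)],(691,20)),
"BL":([(474,234),(542,216),(558,288),(490,308)],(530,326)),"BR":([(662,236),(732,252),(713,327),(646,309)],(672,345))}
for k,(q,t) in P.items():
    w=pix2w(c,f(q),.026)[:,:2]; tt=pix2w(c,f(t),.013)[0,:2]; m=w.mean(0); d=tt-m
    e=[np.linalg.norm(w[i]-w[(i+1)%4])*1e3 for i in range(4)]
    ax=(w[0]+w[1]-w[2]-w[3]); ax*=np.sign(ax@d)
    print(k,"cage",m,"sides",e,"tipdist",np.linalg.norm(d)*1e3,"yaw",np.degrees(np.arctan2(ax[1],ax[0])),np.degrees(np.arctan2(d[1],d[0])))
print("bars",pix2w(c,f([(352,65),(362,191),(372,320)]),.022))
print("cross line y=-55",pix2w(c,f([(302,85),(318,310)]),.012))
print("base edge",pix2w(c,f([(356,57),(374,325)]),.012))
print("hinge corners",pix2w(c,f([(22,85),(40,360)]),.03))
print("bar",pix2w(c,f([(275,120),(288,275)]),.04))
print("spanner ring",pix2w(c,f([(320,264)]),.024),"lever tip",pix2w(c,f([(343,130),(285,131)]),.02))
print("bin", pix2w(c,[(459,214),(518,217),(512,308),(453,302)],.05), "mug",pix2w(c,[(235,153)],.09),"bottle",pix2w(c,[(313,129)],.15),"hub",pix2w(c,[(461,152)],.09))
E
```

```text
TL cage [ 0.6117 -0.0455] sides [np.float64(60.84549578829253), np.float64(65.17219854399036), np.float64(59.72640723603476), np.float64(63.44518902916482)] tipdist 56.84634744677734 yaw -1.9701355943071215 -2.5292240781318807
TR cage [ 0.6249 -0.2143] sides [np.float64(64.10153355066709), np.float64(62.49240914624264), np.float64(60.398128969607654), np.float64(62.9976373362821)] tipdist 57.570409263277845 yaw 10.7896000684833 11.602119479015427
BL cage [ 0.4719 -0.0525] sides [np.float64(59.45539011788896), np.float64(61.57416100140509), np.float64(59.558608563761446), np.float64(63.09401163578055)] tipdist 56.47126028543131 yaw -166.83968572713493 -166.7200834232984
BR cage [ 0.4579 -0.1976] sides [np.float64(60.323509778325224), np.float64(64.61910206689359), np.float64(57.90270197783829), np.float64(62.45898392125201)] tipdist 56.14999223246802 yaw 166.4867039389303 168.15144220415812
bars [[0.6367 0.0903 0.022 ]
 [0.529  0.0791 0.022 ]
 [0.421  0.0681 0.022 ]]
cross line y=-55 [[0.6197 0.1343 0.012 ]
 [0.4276 0.1151 0.012 ]]
base edge [[0.6448 0.088  0.012 ]
 [0.4157 0.0672 0.012 ]]
hinge corners [[0.6146 0.3699 0.03  ]
 [0.385  0.3432 0.03  ]]
bar [[0.5874 0.1518 0.04  ]
 [0.4588 0.1371 0.04  ]]
spanner ring [[0.4672 0.1129 0.024 ]] lever tip [[0.5808 0.0968 0.02  ]
 [0.5792 0.1465 0.02  ]]
bin [[ 0.5906 -0.3295  0.05  ]
 [ 0.5856 -0.4666  0.05  ]
 [ 0.3779 -0.4471  0.05  ]
 [ 0.3893 -0.3128  0.05  ]] mug [[0.7188 0.1878 0.09  ]] bottle [[0.7609 0.0103 0.15  ]] hub [[ 0.7286 -0.3233  0.09  ]]
```

>>> jog_arm(targets="0.0278 0.0833 0.0052 0 0 -0.0026 1;0.0278 0.0833 0.0052 0 0 -0.0026 1;0.0278 0.0833 0.0052 0 0 -0.0026 1;0.0278 0.0833 0.0052 0 0 -0.0026 1;0.0278 0.0833 0.0052 0 0 -0.0026 1;0.0278 0.0833 0.0052 0 0 -0.0026 1;0.0278 0.0833 0.0052 0 0 -0.0026 1;0.0278 0.0833 0.0052 0 0 -0.0026 1;0.0278 0.0833 0.0052 0 0 -0.0026 1;0.0278 0.0833 0.0052 0 0 -0.0026 0.2;0.0278 0.0833 0.0052 0 0 -0.0026 0.2;0.0278 0.0833 0.0052 0 0 -0.0026 0.2;0.0278 0.0833 0.0052 0 0 -0.0026 0.2;0.0278 0.0833 0.0052 0 0 -0.0026 0.2;0.0278 0.0833 0.0052 0 0 -0.0026 0.2;0.0278 0.0833 0.0052 0 0 -0.0026 0.2;0 0 0 0 0 0 0.2;0 0 0 0 0 0 0.2")

```text
clock: 2.35
position: [0.523, 0.121, 0.2997]
eef_rot: [3.137, 0.158, -0.002]
ft_force: [-0.0, -0.5, 0.7]
gripper_width: 0.0171
gripper_force: 0.0
```

```bash
python3 - <<'E'
from h import *
np.set_printoptions(precision=4,suppress=True)
im,c=snap("wrist","w1"); s=state(); print(s["clock"],s["position"],s["eef_rot"],s["qpos"],s["gripper_width"])
O=np.array([.5185,.178]);a=np.radians(5.8);ex=np.array([np.cos(a),np.sin(a)]);ey=np.array([-ex[1],ex[0]])
for th in(0,8,12,16):
    r=np.radians(th); y=.165-.21*np.cos(r); z=.04+.21*np.sin(r)
    print(th,w2pix(c,[np.r_[O+ex*x+ey*y,z] for x in(-.06,0,.06)]).round(1).tolist())
print("outline y-100",w2pix(c,[np.r_[O+ex*x-ey*.1,.012] for x in(-.12,-.054,0,.054,.12)]).round(1).tolist())
E
```

```text
2.4 [0.523  0.1203 0.2998] [ 3.1368  0.156  -0.0017] [-0.213   0.3209 -0.1564  1.9658  0.0655  0.8609 -1.8757] 0.017029218512024217
0 [[312.7, 209.8], [312.1, 164.0], [311.5, 113.5]]
8 [[310.3, 218.1], [309.6, 169.2], [308.8, 114.9]]
12 [[307.7, 222.7], [306.8, 172.1], [305.8, 115.7]]
16 [[304.0, 227.5], [302.8, 175.2], [301.6, 116.5]]
outline y-100 [[352.0, 242.4], [353.3, 198.7], [354.5, 159.6], [355.8, 117.3], [357.6, 60.3]]
```

View pics/w1.png

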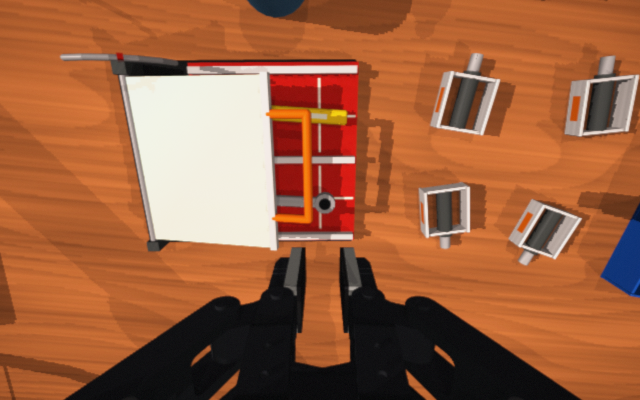

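```bash
python3 - <<'E'
import numpy as np
ey=np.array([-.1011,.9949])
def P(t): r=np.radians(t); return np.r_[ey*(.165-.21*np.cos(r)),.04+.21*np.sin(r)]
for A in (np.linspace(12,108.5,18),):
  d=np.diff([P(t) for t in A],axis=0)/.6
  print("; ".join(" ".join(f"{v:.4f}" for v in r)+" 0 0 0 0.1" for r in d))
E
```

```text
-0.0009 0.0088 0.0335 0 0 0 0.1; -0.0012 0.0121 0.0325 0 0 0 0.1; -0.0015 0.0152 0.0311 0 0 0 0.1; -0.0019 0.0182 0.0294 0 0 0 0.1; -0.0021 0.0210 0.0275 0 0 0 0.1; -0.0024 0.0236 0.0253 0 0 0 0.1; -0.0026 0.0260 0.0228 0 0 0 0.1; -0.0029 0.0281 0.0201 0 0 0 0.1; -0.0030 0.0299 0.0172 0 0 0 0.1; -0.0032 0.0315 0.0141 0 0 0 0.1; -0.0033 0.0327 0.0109 0 0 0 0.1; -0.0034 0.0336 0.0076 0 0 0 0.1; -0.0035 0.0342 0.0043 0 0 0 0.1; -0.0035 0.0345 0.0008 0 0 0 0.1; -0.0035 0.0344 -0.0026 0 0 0 0.1; -0.0035 0.0340 -0.0060 0 0 0 0.1; -0.0034 0.0332 -0.0094 0 0 0 0.1
```

>>> jog_arm(targets="0 0.015 -0.08 0 0 0 0.3;0 0.0142 -0.08 0 0 0 0.3;0 0 -0.08 0 0 0 0.3;0 0 -0.06 0 0 0 0.3;0 0 -0.04 0 0 0 0.3;0 0 -0.02 0 0 0 0.3;0 0 0 0 0 0 0.3;0 0 0 0 0 0 0;0 0 0 0 0 0 0;0 0 0 0 0 0 0;0 0 0 0 0 0 0;0 0 0 0 0 0 0", squeeze=25)

```text
clock: 3.9
position: [0.524, 0.1382, 0.0848]
eef_rot: [3.137, 0.156, 0.002]
ft_force: [1.5, -5.8, 2.3]
gripper_width: 0.0089
gripper_force: 25.4
```

>>> jog_arm(targets="-0.0009 0.0088 0.0335 0 0 0 0;-0.0012 0.0121 0.0325 0 0 0 0;-0.0015 0.0152 0.0311 0 0 0 0;-0.0019 0.0182 0.0294 0 0 0 0;-0.0021 0.0210 0.0275 0 0 0 0;-0.0024 0.0236 0.0253 0 0 0 0;-0.0026 0.0260 0.0228 0 0 0 0;-0.0029 0.0281 0.0201 0 0 0 0;-0.0030 0.0299 0.0172 0 0 0 0;-0.0032 0.0315 0.0141 0 0 0 0;-0.0033 0.0327 0.0109 0 0 0 0")

```text
clock: 5.28
position: [0.5105, 0.2842, 0.2477]
eef_rot: [3.135, 0.152, 0.008]
ft_force: [-5.5, -12.4, 27.0]
gripper_width: 0.0083
gripper_force: 28.7
```

>>> jog_arm(targets="-0.0034 0.0336 0.0076 0 0 0 0;-0.0035 0.0342 0.0043 0 0 0 0;-0.0035 0.0345 0.0008 0 0 0 0;-0.0035 0.0344 -0.0026 0 0 0 0;-0.0035 0.0340 -0.0060 0 0 0 0;-0.0034 0.0332 -0.0094 0 0 0 0;0 0 0 0 0 0 0;0 0 0 0 0 0 0")

```text
clock: 6.28
position: [0.4968, 0.4131, 0.2419]
eef_rot: [-3.131, -0.16, -0.007]
ft_force: [2.8, 4.3, 5.6]
gripper_width: 0.0089
gripper_force: 29.1
```

>>> jog_arm(targets="0 0 0 0 0 0 0.3;0 0 0 0 0 0 0.3;0 0 0.05 0 0 0 0.3;0 0 0.05 0 0 0 0.3;0 0 0.045 0 0 0 0.3;0.004 -0.0487 0 0 0 0.0278 0.5;0.004 -0.0487 0 0 0 0.0278 0.5;0.004 -0.0487 0 0 0 0.0278 0.5;0.004 -0.0487 0 0 0 0.0278 0.5;0.004 -0.0487 0 0 0 0.0278 0.5;0.004 -0.0487 0 0 0 0.0278 0.5;0.004 -0.0487 0 0 0 0.0278 0.5;0.004 -0.0487 0 0 0 0.0278 0.5;0.004 -0.0487 0 0 0 0.0278 0.5;0 0 0 0 0 0 0.5;0 0 0 0 0 0 0.5")

```text
clock: 8.28
position: [0.5174, 0.1472, 0.3267]
eef_rot: [-2.108, -2.329, -0.0]
ft_force: [0.5, 0.3, 0.5]
gripper_width: 0.0428
gripper_force: 0.0
```

```bash
python3 - <<'E'
from h import *
np.set_printoptions(precision=4,suppress=True)
im,c=snap("wrist","w2"); s=state(); print(s["clock"],s["position"],s["eef_rot"],s["qpos"],s["gripper_width"])
a=cv2.imread("pics/w2.png"); 
import json; json.dump([x.tolist() for x in c],open("w2.json","w"))
z=cv2.resize(a[40:340,120:520],None,fx=2,fy=2,interpolation=cv2.INTER_CUBIC); cv2.imwrite("pics/w2z.png",z)
E
```

```text
8.325 [0.5174 0.1476 0.3267] [-2.1067 -2.3301 -0.0004] [-0.0115  0.324  -0.4876  1.9149  0.1844  0.9462 -0.4854] 0.04260458864204141
```

View pics/w2z.png

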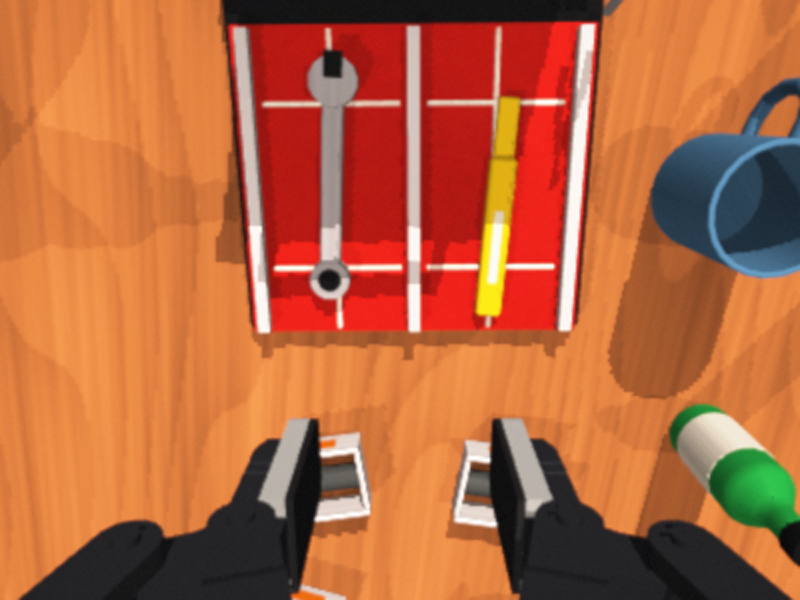

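```bash
python3 - <<'E'
from h import *; import json
from scipy.optimize import least_squares
np.set_printoptions(precision=4,suppress=True)
c=[np.array(x) for x in json.load(open("w2.json"))]
f=lambda p:np.array(p,float)/2+[120,40]-0.25
S=np.array([(-.054,-.055,.012),(-.054,.055,.012),(.054,-.055,.012),(.054,.055,.012)])
px=f([(338,268),(331,104),(490,267),(496,102)])
B=f([(263,331),(414,330),(565,330)]);Bt=f([(241,28),(413,28),(586,26)])
def T(q,S): cs,sn=np.cos(q[2]),np.sin(q[2]); return np.c_[q[0]+cs*S[:,0]-sn*S[:,1],q[1]+sn*S[:,0]+cs*S[:,1],S[:,2]]
def M(q): return np.array([(x,q[3],.022) for x in(-.108,0,.108)]+[(x,q[4],.022) for x in(-.108,0,.108)])
r=lambda q:np.r_[(w2pix(c,T(q,S))-px).ravel(),(w2pix(c,T(q,M(q)))-np.r_[B,Bt]).ravel()]
o=least_squares(r,[.5185,.178,.1,-.1,.1]); print(o.x,np.degrees(o.x[2])); print(o.fun)
print("crosses",pix2w(c,px,.012))
L=lambda p,z:pix2w(c,f(p),z)
print("spanner",L([(330,280),(332,215),(332,110),(332,80)],.024)); print("lever",L([(489,316),(497,230),(503,150),(510,97)],.023))
for n,uv in zip("0123",T(o.x,S)): print(n,uv)
E
```

```text
[ 0.52    0.1794  0.1046 -0.0991  0.0993] 5.9921342653466025
[-0.1215 -0.2246  0.0651 -0.0563 -0.1599 -0.1958 -0.1529  0.4053  0.2928
  0.1097  0.0063  0.153  -0.2331 -0.3041 -0.9341  0.301   0.2359 -0.2832
  0.969   0.1322]
crosses [[0.4723 0.1188 0.012 ]
 [0.4605 0.2284 0.012 ]
 [0.5797 0.1301 0.012 ]
 [0.5681 0.2403 0.012 ]]
spanner [[0.4683 0.1126 0.024 ]
 [0.4669 0.1578 0.024 ]
 [0.4627 0.2248 0.024 ]
 [0.4616 0.2427 0.024 ]]
lever [[0.5823 0.0971 0.023 ]
 [0.5791 0.1585 0.023 ]
 [0.5754 0.211  0.023 ]
 [0.5751 0.2438 0.023 ]]
0 [0.4721 0.1191 0.012 ]
1 [0.4606 0.2285 0.012 ]
2 [0.5795 0.1303 0.012 ]
3 [0.568  0.2397 0.012 ]
```

>>> jog_arm(targets="-0.0288 0.0169 -0.08 0 0 -0.0026 0.5;-0.0288 0.0169 -0.08 0 0 -0.0026 0.5;-0.0289 0.0169 -0.08 0 0 -0.0026 0.5;0 0 -0.08 0 0 0 0.5;0 0 -0.08 0 0 0 0.5;0 0 -0.05 0 0 0 0.5;0 0 -0.025 0 0 0 0.5;0 0 -0.0128 0 0 0 0.5;0 0 0 0 0 0 0.5;0 0 0 0 0 0 0.5")

```text
clock: 9.57
position: [0.466, 0.1775, 0.0346]
eef_rot: [2.162, 2.279, 0.001]
ft_force: [1.0, -0.2, 0.0]
gripper_width: 0.0429
gripper_force: 0.0
```

```bash
python3 -c "
import station;print(station.tip_reach() if callable(station.tip_reach) else station.tip_reach)"
```

```text
0.019
```

>>> jog_arm(targets="0 0 0 0 0 0 0;0 0 0 0 0 0 0;0 0 0 0 0 0 0;0 0 0 0 0 0 0", squeeze=70)

```text
clock: 10.07
position: [0.466, 0.1771, 0.0348]
eef_rot: [2.162, 2.278, 0.002]
ft_force: [-1.2, -0.6, 8.0]
gripper_width: 0.0116
gripper_force: 68.5
```

>>> jog_arm(targets="0 0 0.02 0 0 0 0;0 0 0.05 0 0 0 0;0 0 0.07 0 0 0 0;0 0 0.06 0 0 0 0;0 0 0 0 0 0 0")

```text
clock: 10.7
position: [0.4668, 0.1773, 0.1569]
eef_rot: [2.162, 2.277, 0.007]
ft_force: [0.2, 0.2, -1.0]
gripper_width: 0.011
gripper_force: 68.9
```

>>> jog_arm(targets="0.0026 -0.04 0 0 0 -0.0113 0;0.0026 -0.0807 0 0 0 -0.0227 0;0.0026 -0.0807 0 0 0 -0.0227 0;0.0026 -0.0807 0 0 0 -0.0227 0;0.0026 -0.0807 0 0 0 -0.0227 0;0.0026 -0.0807 0 0 0 -0.0227 0;0.0026 -0.0807 0 0 0 -0.0227 0;0.0026 -0.0807 0 0 0 -0.0227 0;0.0026 -0.0807 0 0 0 -0.0227 0;0.0026 -0.0807 0 0 0 -0.0227 0;0.0026 -0.0807 0 0 0 -0.0227 0;0.0026 -0.0807 0 0 0 -0.0227 0;0.0026 -0.04 0 0 0 -0.0113 0;0 0 0 0 0 0 0;0 0 0 0 0 0 0")

```text
clock: 12.58
position: [0.4855, -0.4019, 0.1532]
eef_rot: [-3.137, 0.135, 0.003]
ft_force: [0.3, -0.3, -0.5]
gripper_width: 0.011
gripper_force: 68.9
```

>>> jog_arm(targets="0 0 -0.07 0 0 0 0;0 0 -0.07 0 0 0 0;0 0 -0.045 0 0 0 0;0 0 0 0 0 0 0;0 0 0 0 0 0 0.3;0 0 0 0 0 0 0.35;0 0 0 0 0 0 0.35;0 0 0.05 0 0 0 0.35;0 0 0.08 0 0 0 0.35;0 0 0.06 0 0 0 0.35;0 0 0 0 0 0 0.5")

```text
clock: 13.95
position: [0.4872, -0.4046, 0.1607]
eef_rot: [3.135, -0.138, 0.008]
ft_force: [-0.4, 0.8, -0.3]
gripper_width: 0.0427
gripper_force: 0.0
```

```bash
python3 - <<'E'
from h import *
im,c=snap("wrist","w3"); im2,_=snap("top","t3"); print(state()["position"])
a=cv2.imread("pics/w3.png"); b=cv2.imread("pics/t3.png")[130:330,150:550]
cv2.imwrite("pics/c3.png",np.vstack([cv2.resize(a,(520,325)),cv2.resize(b,(520,260))]))
E
```

```text
[ 0.48596369 -0.40343556  0.15747797]
```

View pics/c3.png

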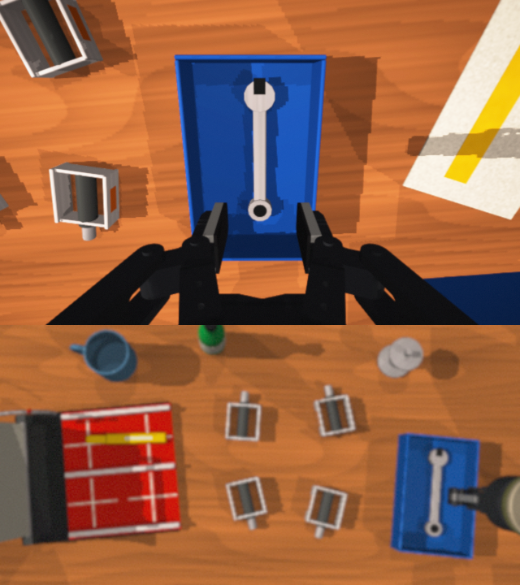

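>>> jog_arm(targets="0.0064 0.0395 0 0 0 0.0113 0.5;0.0129 0.0789 0 0 0 0.0227 0.5;0.0129 0.0789 0 0 0 0.0227 0.5;0.0129 0.0789 0 0 0 0.0227 0.5;0.0129 0.0789 0 0 0 0.0227 0.5;0.0129 0.0789 0 0 0 0.0227 0.5;0.0129 0.0789 0 0 0 0.0227 0.5;0.0129 0.0789 0 0 0 0.0227 0.5;0.0129 0.0789 0 0 0 0.0227 0.5;0.0129 0.0789 0 0 0 0.0227 0.5;0.0129 0.0789 0 0 0 0.0227 0.5;0.0129 0.0789 0 0 0 0.0227 0.5;0.0064 0.0395 0 0 0 0.0113 0.5;0 0 0 0 0 0 0.5;0 0 -0.05 0 0 0 0.5;0 0 -0.05 0 0 0 0.5;0 0 -0.05 0 0 0 0.5;0 0 -0.03 0 0 0 0.5;0 0 -0.01 0 0 0 0.5;0 0 0 0 0 0 0.5")

```text
clock: 16.55
position: [0.5789, 0.1644, 0.0431]
eef_rot: [2.163, 2.278, -0.0]
ft_force: [-0.3, 0.5, 0.3]
gripper_width: 0.0427
gripper_force: 0.0
```

>>> jog_arm(targets="0 0 -0.0132 0 0 0 0.5;0 0 0 0 0 0 0.5;0 0 0 0 0 0 0;0 0 0 0 0 0 0;0 0 0 0 0 0 0;0 0 0 0 0 0 0;0 0 0.02 0 0 0 0;0 0 0.06 0 0 0 0;0 0 0.07 0 0 0 0;0 0 0.05 0 0 0 0;0 0 0 0 0 0 0", squeeze=60)

```text
clock: 17.92
position: [0.58, 0.165, 0.158]
eef_rot: [2.161, 2.277, 0.006]
ft_force: [-0.1, 0.1, -0.2]
gripper_width: 0.0157
gripper_force: 58.7
```

>>> jog_arm(targets="-0.0064 -0.0372 0 0 0 -0.0113 0;-0.0129 -0.0744 0 0 0 -0.0227 0;-0.0129 -0.0744 0 0 0 -0.0227 0;-0.0129 -0.0744 0 0 0 -0.0227 0;-0.0129 -0.0744 0 0 0 -0.0227 0;-0.0129 -0.0744 0 0 0 -0.0227 0;-0.0129 -0.0744 0 0 0 -0.0227 0;-0.0129 -0.0744 0 0 0 -0.0227 0;-0.0129 -0.0744 0 0 0 -0.0227 0;-0.0129 -0.0744 0 0 0 -0.0227 0;-0.0129 -0.0744 0 0 0 -0.0227 0;-0.0129 -0.0744 0 0 0 -0.0227 0;-0.0064 -0.0372 0 0 0 -0.0113 0;0 0 0 0 0 0 0;0 0 -0.06 0 0 0 0;0 0 -0.06 0 0 0 0;0 0 -0.05 0 0 0 0;0 0 0 0 0 0 0")

```text
clock: 20.18
position: [0.4851, -0.3683, 0.0509]
eef_rot: [-3.135, 0.133, 0.006]
ft_force: [-0.8, 0.3, -0.7]
gripper_width: 0.0159
gripper_force: 58.7
```

>>> jog_arm(targets="0 0 0 0 0 0 0.35;0 0 0 0 0 0 0.35;0 0 0 0 0 0 0.35;0 0 0.05 0 0 0 0.35;0 0 0.08 0 0 0 0.35;0 0 0.08 0 0 0 0.5;0 0 0.04 0 0 0 0.5;0 0 0 0 0 0 0.8")

```text
clock: 21.18
position: [0.4868, -0.3716, 0.2057]
eef_rot: [3.136, -0.137, 0.006]
ft_force: [0.3, 1.0, -0.0]
gripper_width: 0.0595
gripper_force: 0.0
```

```bash
python3 - <<'E'
from h import *
im,c=snap("wrist","w4"); im2,_=snap("top","t4"); s=state(); print(s["position"],s["eef_rot"],s["qpos"])
a=cv2.imread("pics/w4.png"); b=cv2.imread("pics/t4.png")[170:315,290:540]
cv2.imwrite("pics/c4.png",np.vstack([cv2.resize(a[:200],(700,219)),cv2.resize(b,(650,377)).copy() if 0 else cv2.copyMakeBorder(cv2.resize(b,(650,377),interpolation=cv2.INTER_CUBIC),0,0,0,50,cv2.BORDER_CONSTANT)]))
E
```

```text
[ 0.48575132 -0.37085415  0.20308994] [ 3.13846139e+00 -1.37348747e-01  3.65892838e-04] [ 0.55311456  0.51720333  0.00894258  1.9139933  -0.00678909  0.71015919
 -1.09223239]
```

View pics/c4.png

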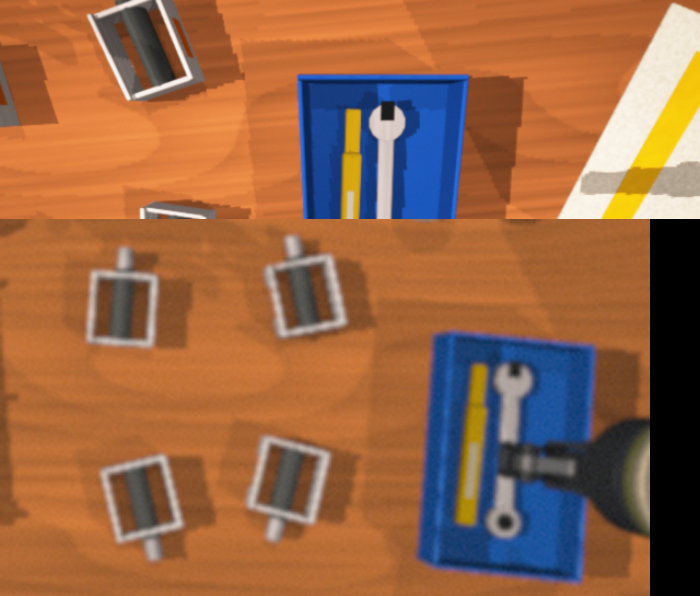

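```bash
cat > ped.py <<'E'
from h import *
from scipy.optimize import minimize
def box(x0,x1,y0,y1,z0,z1): return np.array([(x,y,z) for x in(x0,x1) for y in(y0,y1) for z in(z0,z1)])
C=box(-.045,.021,-.03,.03,0,.026); SP=box(.021,.045,-.007,.007,.006,.020)
def sil(c,q,z0,sh,k,o):
    m=np.zeros(sh,np.uint8); a=q[2]; R=np.array([[np.cos(a),-np.sin(a)],[np.sin(a),np.cos(a)]])
    for B in(C,SP):
        W=np.c_[B[:,:2]@R.T+q[:2],B[:,2]+z0]; p=((w2pix(c,W)-o+.5)*k-.5)
        cv2.fillConvexPoly(m,cv2.convexHull(np.round(p*16).astype(np.int32)),255,shift=4,lineType=cv2.LINE_AA)
    return m.astype(float)/255
def fit(im,c,q0,z0,half=45,k=4,smax=80,vmin=0):
    """q=(origin x,y,yaw); silhouette fit of a pedal lying at z0"""
    uv=w2pix(c,[q0[0],q0[1],z0+.013])[0]; o=np.round(uv).astype(int)-half
    crop=im[max(o[1],0):o[1]+2*half,max(o[0],0):o[0]+2*half]; o=np.maximum(o,0)
    big=cv2.resize(crop,None,fx=k,fy=k,interpolation=cv2.INTER_CUBIC); hsv=cv2.cvtColor(big,cv2.COLOR_RGB2HSV)
    m=((hsv[...,1]<smax)&(hsv[...,2]>vmin)).astype(np.uint8)
    cs,_=cv2.findContours(m,cv2.RETR_EXTERNAL,cv2.CHAIN_APPROX_NONE)
    ctr=(uv-o)*k; best=max(cs,key=lambda s:cv2.contourArea(s)-(0 if cv2.pointPolygonTest(cv2.convexHull(s),tuple(map(float,ctr)),False)>0 else 1e6))
    g=np.zeros(m.shape,np.uint8); cv2.drawContours(g,[best],-1,1,-1); g=g.astype(float)
    f=lambda p:(lambda s:1-np.minimum(s,g).sum()/np.maximum(s,g).sum())(sil(c,np.array(q0)+np.array(p)*[.01,.01,.1],z0,g.shape,k,o))
    r=min((minimize(f,[0,0,t],method="Nelder-Mead",options=dict(initial_simplex=np.array([[0,0,t],[1,0,t],[0,1,t],[0,0,t+1.]]))) for t in(-.5,.5)),key=lambda r:r.fun)
    return np.array(q0)+r.x*[.01,.01,.1],1-r.fun
E
python3 - <<'E'
from ped import *
np.set_printoptions(precision=4,suppress=True)
im=cv2.cvtColor(cv2.imread("pics/t4.png"),cv2.COLOR_BGR2RGB); c=cam("top")
for n,x,y,a in(("TL",.6117,-.0455,-2),("TR",.6249,-.2143,10.8),("BL",.4719,-.0525,-167),("BR",.4579,-.1976,166.5)):
    a=np.radians(a); q,i=fit(im,c,[x+.012*np.cos(a),y+.012*np.sin(a),a],0,half=28)
    print(n,"origin",q[:2],"cage",q[:2]-.012*np.array([np.cos(q[2]),np.sin(q[2])]),np.degrees(q[2]),"IoU",i)
E
```

```text
TL origin [ 0.6243 -0.046 ] cage [ 0.6123 -0.0455] -2.7826618664213125 IoU 0.9595957955928534
TR origin [ 0.6379 -0.2134] cage [ 0.6261 -0.2159] 11.742277564573552 IoU 0.9455291395332822
BL origin [ 0.4273 -0.0679] cage [ 0.439 -0.065] -166.1179094575454 IoU 0.9701982852106158
BR origin [ 0.4467 -0.1968] cage [ 0.4584 -0.1996] 166.58893028413823 IoU 0.9459949933072667
```

>>> jog_arm(targets="0.0468 0.0518 0 0 0 0.0093 1;0.0468 0.0518 0 0 0 0.0093 1;0.0468 0.0518 0 0 0 0.0093 1;0.0467 0.0518 0 0 0 0.0093 1;0.0467 0.0518 0 0 0 0.0092 1;0 0 -0.05 0 0 0 1;0 0 -0.07 0 0 0 1;0 0 -0.07 0 0 0 1;0 0 -0.05 0 0 0 1;0 0 -0.03 0 0 0 1;0 0 -0.02 0 0 0 1;0 0 -0.0118 0 0 0 1;0 0 0 0 0 0 1;0 0 0 0 0 0 1")

```text
clock: 23.02
position: [0.6267, -0.2158, 0.0228]
eef_rot: [3.125, 0.32, 0.002]
ft_force: [0.3, 0.1, 0.1]
gripper_width: 0.0856
gripper_force: 0.0
```

>>> jog_arm(targets="0 0 0 0 0 0 0;0 0 0 0 0 0 0;0 0 0 0 0 0 0;0 0 0 0 0 0 0;0 0 0 0 0 0 0", squeeze=60)

```text
clock: 23.65
position: [0.6266, -0.2157, 0.0229]
eef_rot: [3.125, 0.32, 0.001]
ft_force: [-0.9, 0.6, 6.3]
gripper_width: 0.0585
gripper_force: 65.7
```

>>> jog_arm(targets="0 0 0.02 0 0 0 0;0 0 0.05 0 0 0 0;0 0 0.06 0 0 0 0;-0.0058 0.0379 0.0367 0 0 -0.0008 0;-0.0117 0.0757 0 0 0 -0.0016 0;-0.0117 0.0757 0 0 0 -0.0016 0;-0.0117 0.0757 0 0 0 -0.0016 0;-0.0117 0.0757 0 0 0 -0.0016 0;-0.0117 0.0757 0 0 0 -0.0016 0;-0.0117 0.0757 0 0 0 -0.0016 0;-0.0117 0.0757 0 0 0 -0.0016 0;-0.0117 0.0757 0 0 0 -0.0016 0;-0.0117 0.0757 0 0 0 -0.0016 0;-0.0058 0.0379 0 0 0 -0.0008 0;0 0 0 0 0 0 0;0 0 0 0 0 0 0")

```text
clock: 25.65
position: [0.5562, 0.2375, 0.1223]
eef_rot: [3.137, 0.162, 0.0]
ft_force: [0.6, 0.5, -2.1]
gripper_width: 0.0589
gripper_force: 65.1
```

>>> jog_arm(targets="0 0 -0.04 0 0 0 0;0 0 -0.05 0 0 0 0;0 0 -0.03 0 0 0 0;0 0 -0.015 0 0 0 0;0 0 -0.01 0 0 0 0;0 0 0 0 0 0 0;0 0 0 0 0 0 0")

```text
clock: 26.52
position: [0.5565, 0.2389, 0.0355]
eef_rot: [-3.137, -0.163, -0.001]
ft_force: [-0.5, 0.7, -1.7]
gripper_width: 0.0586
gripper_force: 65.2
```

>>> jog_arm(targets="0 0 0 0 0 0 0.85;0 0 0 0 0 0 0.85;0 0 0 0 0 0 0.85;0 0 0.04 0 0 0 0.85;0 0 0.08 0 0 0 0.85;0 0 0.08 0 0 0 0.85;0 0 0 0 0 0 1")

```text
clock: 27.4
position: [0.5579, 0.2394, 0.1587]
eef_rot: [-3.135, -0.162, -0.009]
ft_force: [0.1, -0.4, 0.7]
gripper_width: 0.0854
gripper_force: 0.0
```

```bash
python3 - <<'E'
from ped import *
np.set_printoptions(precision=4,suppress=True)
im,c=snap("top","t5"); s=state(); print(s["position"],s["eef_rot"],s["qpos"])
for n,x,y,a in(("TL",.6243,-.046,-2),("BL",.4273,-.0679,-167),("BR",.4467,-.1968,166.5)):
    q,i=fit(im,c,[x,y,np.radians(a)],0,half=28); print(n,"cage",q[:2]-.012*np.array([np.cos(q[2]),np.sin(q[2])]),np.degrees(q[2]),"IoU",i)
snap("wrist","w5")
E
```

```text
[0.5569 0.2391 0.1568] [-3.1358 -0.1625 -0.0051] [-0.5397  0.5725  0.0599  1.9656 -0.0575  0.6014 -1.9092]
TL cage [ 0.6124 -0.0453] -2.6207974162119148 IoU 0.9592338844606133
BL cage [ 0.439  -0.0649] -166.08559138398027 IoU 0.9617164330916346
BR cage [ 0.4584 -0.1996] 166.4712345611795 IoU 0.9453181238809562
```

View pics/w5.png

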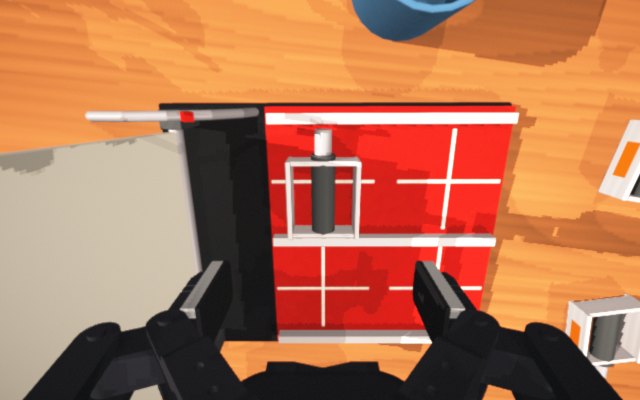

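>>> jog_arm(targets="-0.0082 -0.0366 0 0 0 -0.0027 1;-0.0164 -0.0731 0 0 0 -0.0054 1;-0.0164 -0.0731 0 0 0 -0.0054 1;-0.0164 -0.0731 0 0 0 -0.0054 1;-0.0164 -0.0731 0 0 0 -0.0054 1;-0.0164 -0.0731 0 0 0 -0.0054 1;-0.0164 -0.0731 0 0 0 -0.0054 1;-0.0164 -0.0731 0 0 0 -0.0054 1;-0.0164 -0.0731 0 0 0 -0.0054 1;-0.0164 -0.0731 0 0 0 -0.0054 1;-0.0084 -0.0366 0 0 0 -0.0027 1;0 0 0 0 0 0 1;0 0 -0.04 0 0 0 1;0 0 -0.07 0 0 0 1;0 0 -0.06 0 0 0 1;0 0 -0.03 0 0 0 1;0 0 -0.0233 0 0 0 1;0 0 0 0 0 0 1;0 0 0 0 0 0 1")

```text
clock: 29.88
position: [0.4577, -0.1999, 0.0215]
eef_rot: [3.12, -0.369, 0.0]
ft_force: [-0.4, -0.2, 0.4]
gripper_width: 0.0851
gripper_force: 0.0
```

>>> jog_arm(targets="0 0 0 0 0 0 0;0 0 0 0 0 0 0;0 0 0 0 0 0 0;0 0 0 0 0 0 0;0 0 0 0 0 0 0")

```text
clock: 30.5
position: [0.458, -0.2, 0.022]
eef_rot: [3.12, -0.369, 0.002]
ft_force: [-0.1, 1.0, 9.1]
gripper_width: 0.059
gripper_force: 63.8
```

>>> jog_arm(targets="0 0 0.02 0 0 0 0;0 0 0.05 0 0 0 0;0 0 0.06 0 0 0 0;0.0011 0.0359 0.0367 0 0 0.0028 0;0.0024 0.0716 0 0 0 0.0054 0;0.0024 0.0716 0 0 0 0.0054 0;0.0024 0.0716 0 0 0 0.0054 0;0.0024 0.0716 0 0 0 0.0054 0;0.0024 0.0716 0 0 0 0.0054 0;0.0024 0.0716 0 0 0 0.0054 0;0.0024 0.0716 0 0 0 0.0054 0;0.0024 0.0716 0 0 0 0.0054 0;0.0024 0.0716 0 0 0 0.0054 0;0.0008 0.036 0 0 0 0.0028 0;0 0 0 0 0 0 0;0 0 0 0 0 0 0;0 0 0 0 0 0 0")

```text
clock: 32.62
position: [0.4718, 0.2281, 0.1211]
eef_rot: [3.137, 0.161, -0.001]
ft_force: [-0.7, 0.7, -1.3]
gripper_width: 0.0587
gripper_force: 65.8
```

>>> jog_arm(targets="0 0 -0.04 0 0 0 0;0 0 -0.05 0 0 0 0;0 0 -0.03 0 0 0 0;0 0 -0.015 0 0 0 0;0 0 -0.0083 0 0 0 0;0 0 0 0 0 0 0;0 0 0 0 0 0 0")

```text
clock: 33.5
position: [0.472, 0.2299, 0.0356]
eef_rot: [-3.137, -0.164, -0.001]
ft_force: [0.5, 0.3, -1.7]
gripper_width: 0.0592
gripper_force: 65.7
```

>>> jog_arm(targets="0 0 0 0 0 0 0.85;0 0 0 0 0 0 0.85;0 0 0 0 0 0 0.85;0 0 0.04 0 0 0 0.85;0 0 0.08 0 0 0 0.85;0 0 0.08 0 0 0 0.85;0 0 0 0 0 0 1;0 0 0 0 0 0 1")

```text
clock: 34.5
position: [0.4715, 0.2298, 0.155]
eef_rot: [-3.137, -0.165, -0.0]
ft_force: [-0.5, -0.1, -0.9]
gripper_width: 0.0853
gripper_force: 0.0
```

```bash
python3 - <<'E'
from ped import *
np.set_printoptions(precision=4,suppress=True)
im,c=snap("top","t6"); s=state(); print(s["clock"],s["position"],s["eef_rot"])
for n,x,y,a in(("TL",.6243,-.046,-2),("BL",.4273,-.0679,-167)):
    q,i=fit(im,c,[x,y,np.radians(a)],0,half=28); print(n,"cage",q[:2]-.012*np.array([np.cos(q[2]),np.sin(q[2])]),np.degrees(q[2]),"IoU",i)
E
```

```text
34.55 [0.4712 0.2296 0.1544] [ 3.1368  0.1649 -0.0017]
TL cage [ 0.6123 -0.0453] -2.8457517691288143 IoU 0.9599229612703124
BL cage [ 0.4389 -0.0646] -165.78902732880206 IoU 0.9679567169912786
```

>>> jog_arm(targets="0.0167 -0.0328 0 0 0 -0.0017 1;0.0335 -0.0655 0 0 0 -0.0035 1;0.0335 -0.0655 0 0 0 -0.0035 1;0.0335 -0.0655 0 0 0 -0.0035 1;0.0335 -0.0655 0 0 0 -0.0035 1;0.0335 -0.0655 0 0 0 -0.0035 1;0.0335 -0.0655 0 0 0 -0.0035 1;0.017 -0.0329 0 0 0 -0.0017 1;0 0 0 0 0 0 1;0 0 -0.04 0 0 0 1;0 0 -0.07 0 0 0 1;0 0 -0.06 0 0 0 1;0 0 -0.03 0 0 0 1;0 0 -0.02 0 0 0 1;0 0 0 0 0 0 1;0 0 0 0 0 0 1")

```text
clock: 36.55
position: [0.6131, -0.0453, 0.024]
eef_rot: [-3.141, 0.076, -0.002]
ft_force: [-0.2, -0.4, 1.0]
gripper_width: 0.0856
gripper_force: 0.0
```

>>> jog_arm(targets="0 0 0 0 0 0 0;0 0 0 0 0 0 0;0 0 0 0 0 0 0;0 0 0 0 0 0 0;0 0 0 0 0 0 0")

```text
clock: 37.17
position: [0.613, -0.0455, 0.0242]
eef_rot: [-3.141, 0.077, -0.002]
ft_force: [-1.6, 0.8, 7.7]
gripper_width: 0.0586
gripper_force: 64.2
```

>>> jog_arm(targets="0 0 0.02 0 0 0 0;0 0 0.05 0 0 0 0;0 0 0.06 0 0 0 0;-0.0075 0.0291 0.0367 0 0 0.0025 0;-0.0149 0.0582 0 0 0 0.0049 0;-0.0149 0.0582 0 0 0 0.0049 0;-0.0149 0.0582 0 0 0 0.0049 0;-0.0149 0.0582 0 0 0 0.0049 0;-0.0074 0.0289 0 0 0 0.0023 0;0 0 0 0 0 0 0;0 0 0 0 0 0 0;0 0 0 0 0 0 0")

```text
clock: 38.67
position: [0.5682, 0.1274, 0.1231]
eef_rot: [3.137, 0.161, 0.0]
ft_force: [0.2, -0.4, -1.2]
gripper_width: 0.059
gripper_force: 65.2
```

>>> jog_arm(targets="0 0 -0.04 0 0 0 0;0 0 -0.05 0 0 0 0;0 0 -0.03 0 0 0 0;0 0 -0.015 0 0 0 0;0 0 -0.01 0 0 0 0;0 0 0 0 0 0 0;0 0 0 0 0 0 0")

```text
clock: 39.55
position: [0.5682, 0.1291, 0.0366]
eef_rot: [-3.137, -0.165, -0.002]
ft_force: [0.5, -0.4, -1.3]
gripper_width: 0.0586
gripper_force: 65.4
```

>>> jog_arm(targets="0 0 0 0 0 0 0.85;0 0 0 0 0 0 0.85;0 0 0 0 0 0 0.85;0 0 0.04 0 0 0 0.85;0 0 0.08 0 0 0 0.85;0 0 0.08 0 0 0 0.85;0 0 0 0 0 0 1;0 0 0 0 0 0 1")

```text
clock: 40.55
position: [0.5675, 0.1291, 0.1559]
eef_rot: [-3.137, -0.165, 0.0]
ft_force: [0.2, -0.3, -0.6]
gripper_width: 0.0853
gripper_force: 0.0
```

```bash
python3 - <<'E'
from ped import *
np.set_printoptions(precision=4,suppress=True)
im,c=snap("top","t7"); s=state(); print(s["clock"],s["position"],s["eef_rot"])
for n,x,y,a in(("BL",.4273,-.0679,-167),):
    q,i=fit(im,c,[x,y,np.radians(a)],0,half=28); print(n,"cage",q[:2]-.012*np.array([np.cos(q[2]),np.sin(q[2])]),np.degrees(q[2]),"IoU",i)
E
```

```text
40.6 [0.5672 0.129  0.1552] [ 3.137   0.165  -0.0022]
BL cage [ 0.439  -0.0648] -165.96095072150226 IoU 0.9617727053599158
```

>>> jog_arm(targets="-0.0214 -0.0323 0 0 0 0.0022 1;-0.0428 -0.0646 0 0 0 0.0044 1;-0.0428 -0.0646 0 0 0 0.0044 1;-0.0428 -0.0646 0 0 0 0.0044 1;-0.0428 -0.0646 0 0 0 0.0044 1;-0.0216 -0.0325 0 0 0 0.0024 1;0 0 0 0 0 0 1;0 0 -0.04 0 0 0 1;0 0 -0.07 0 0 0 1;0 0 -0.06 0 0 0 1;0 0 0 0 0 0 1;0 0 0 0 0 0 1")

```text
clock: 42.1
position: [0.4392, -0.0647, 0.0546]
eef_rot: [-3.118, -0.383, 0.001]
ft_force: [-0.2, -0.5, -0.1]
gripper_width: 0.0853
gripper_force: 0.0
```

>>> jog_arm(targets="0 0 -0.03 0 0 0 1;0 0 -0.023 0 0 0 1;0 0 0 0 0 0 1;0 0 0 0 0 0 0;0 0 0 0 0 0 0;0 0 0 0 0 0 0;0 0 0 0 0 0 0;0 0 0 0 0 0 0")

```text
clock: 43.1
position: [0.4405, -0.0663, 0.0377]
eef_rot: [3.116, 0.383, -0.012]
ft_force: [-1.2, 1.0, 21.0]
gripper_width: 0.0571
gripper_force: 59.3
```

```bash
python3 - <<'E'
from ped import *
np.set_printoptions(precision=4,suppress=True)
s=state(); print(s["qpos"],s["position"],s["ft_force"],s["gripper_width"]); snap("wrist","w8")
E
```

```text
[ 0.0725  0.68   -0.0767  2.3745  0.496   0.1088 -1.8073] [ 0.4405 -0.0663  0.0377] [-1.2398  1.0409 20.9894] 0.05710681898763116
```

View pics/w8.png

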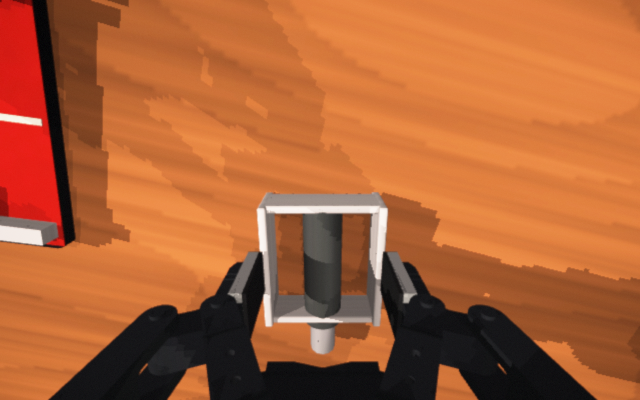

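>>> jog_arm(targets="0.01 0 0.002 0 0 0 0;0.02 0 0 0 0 0 0;0.02 0 0 0 0 0 0;0.02 0 0 0 0 0 0;0.02 0 0 0 0 0 0;0.01 0 0 0 0 0 0;0 0 0 0 0 0 0")

```text
clock: 44.02
position: [0.4974, -0.0671, 0.0379]
eef_rot: [3.116, 0.382, -0.024]
ft_force: [-9.6, -0.6, 16.7]
gripper_width: 0.0565
gripper_force: 66.9
```

>>> jog_arm(targets="0 0 0 0 0 0 1;0 0 0 0 0 0 1;0 0 0 0 0 0 1;0 0 0.05 0 0 0 1;0 0 0.08 0 0 0 1;0 0 0.07 0 0 0 1;0 0 0 0 0 0 1")

```text
clock: 44.9
position: [0.5018, -0.0665, 0.1601]
eef_rot: [3.116, 0.382, -0.007]
ft_force: [-0.1, -1.2, 0.5]
gripper_width: 0.0853
gripper_force: 0.0
```

```bash
python3 - <<'E'
from ped import *
np.set_printoptions(precision=4,suppress=True)
im,c=snap("top","t9"); iw,cw=snap("wrist","w9"); s=state(); print(s["clock"],s["position"],s["eef_rot"],s["qpos"])
for h,i_,c_ in((28,im,c),(90,iw,cw)):
    q,i=fit(i_,c_,[.487,-.07,np.radians(-166)],0,half=h,k=4 if h<50 else 1); print("BL cage",q[:2]-.012*np.array([np.cos(q[2]),np.sin(q[2])]),np.degrees(q[2]),"IoU",i)
E
```

```text
45.0 [ 0.5004 -0.0665  0.1576] [ 3.1163  0.3824 -0.0134] [ 0.2797  0.5012 -0.3639  2.1628  0.344   0.5403 -1.6687]
BL cage [ 0.4858 -0.1028] -180.29142477911134 IoU 0.3090928421224133
BL cage [ 0.4962 -0.0672] -165.15933241177234 IoU 0.9280445882185372
```

View pics/w9.png

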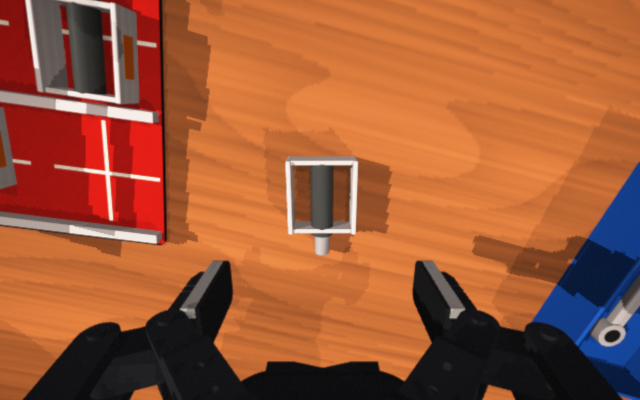

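>>> jog_arm(targets="-0.007 -0.001 -0.04 0 0 0 1;0 0 -0.07 0 0 0 1;0 0 -0.06 0 0 0 1;0 0 -0.035 0 0 0 1;0 0 -0.02 0 0 0 1;0 0 0 0 0 0 1;0 0 0 0 0 0 1")

```text
clock: 45.88
position: [0.4961, -0.0669, 0.0228]
eef_rot: [3.116, 0.383, -0.014]
ft_force: [-0.1, -0.3, 0.4]
gripper_width: 0.0857
gripper_force: 0.0
```

>>> jog_arm(targets="0 0 0 0 0 0 0;0 0 0 0 0 0 0;0 0 0 0 0 0 0;0 0 0 0 0 0 0;0 0 0 0 0 0 0")

```text
clock: 46.5
position: [0.4964, -0.0671, 0.0235]
eef_rot: [3.116, 0.383, -0.012]
ft_force: [-0.6, -0.6, 8.9]
gripper_width: 0.0586
gripper_force: 63.9
```

>>> jog_arm(targets="0 0 0.02 0 0 0 0;0 0 0.05 0 0 0 0;0 0 0.06 0 0 0 0;-0.0021 0.0313 0.0367 0 -0.0003 -0.0022 0;-0.0041 0.0625 0 0 -0.0003 -0.0044 0;-0.0041 0.0625 0 0 -0.0003 -0.0044 0;-0.0041 0.0625 0 0 -0.0003 -0.0044 0;-0.0041 0.0625 0 0 -0.0002 -0.0044 0;-0.0022 0.0312 0 0 0 -0.0024 0;0 0 0 0 0 0 0;0 0 0 0 0 0 0;0 0 0 0 0 0 0")

```text
clock: 48.0
position: [0.4836, 0.1193, 0.1226]
eef_rot: [3.135, 0.162, -0.002]
ft_force: [0.7, 0.2, -0.6]
gripper_width: 0.0585
gripper_force: 65.4
```

>>> jog_arm(targets="0 0 -0.04 0 0 0 0;0 0 -0.05 0 0 0 0;0 0 -0.03 0 0 0 0;0 0 -0.015 0 0 0 0;0 0 -0.01 0 0 0 0;0 0 0 0 0 0 0;0 0 0 0 0 0 0")

```text
clock: 48.88
position: [0.4839, 0.1205, 0.0359]
eef_rot: [3.135, 0.165, -0.0]
ft_force: [0.5, 0.4, -1.9]
gripper_width: 0.0584
gripper_force: 65.4
```

>>> jog_arm(targets="0 0 0 0 0 0 0.85;0 0 0 0 0 0 0.85;0 0 0 0 0 0 0.85;0 0 0.04 0 0 0 0.85;0 0 0.08 0 0 0 0.85;0 0 0.09 0 0 0 0.85;0 0 0.09 0 0 0 0.85;0.04 0.02 0.06 0 0 0 0.85;0.04 0.03 0 0 0 0 0.85;0 0 0 0 0 0 0.85;0 0 0 0 0 0 0.85")

```text
clock: 50.25
position: [0.5306, 0.15, 0.2508]
eef_rot: [3.134, 0.165, -0.004]
ft_force: [-0.2, 0.1, -0.3]
gripper_width: 0.0725
gripper_force: 0.0
```

```bash
python3 - <<'E'
from ped import *
np.set_printoptions(precision=4,suppress=True)
im,c=snap("wrist","w10"); s=state(); print(s["clock"],s["position"],s["eef_rot"],s["qpos"])
ys=np.radians(6); 
for n,x,y,a in((0,.4721,.1191,186),(1,.4606,.2285,186),(2,.5795,.1303,6),(3,.568,.2397,6)):
    q,i=fit(im,c,[x,y,np.radians(a)],.012,half=60,k=2,smax=110); print(n,"err mm",(q[:2]-[x,y])*1e3,np.degrees(q[2])-a,"IoU",i)
E
```

```text
50.3 [0.5305 0.1499 0.2508] [ 3.1342  0.1649 -0.0042] [-0.1062  0.4148 -0.3749  1.9802  0.2123  0.7875 -2.0689]
0 err mm [19.7709  2.1611] -0.06656462732561863 IoU 0.6094383162406027
1 err mm [21.1086  2.9109] -0.17634233861446091 IoU 0.3993230619438146
2 err mm [-1.4583 -0.0423] -0.0735359770459274 IoU 0.7512144502849902
3 err mm [-1.9292  0.4206] -0.10729341823965033 IoU 0.4891741737407239
```

View pics/w10.png

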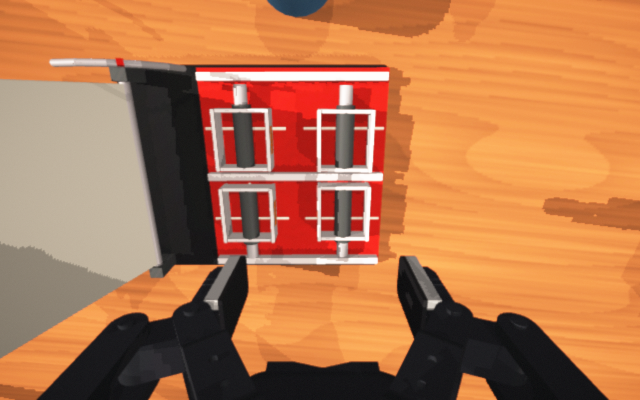

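```bash
python3 - <<'E'
from ped import *
np.set_printoptions(precision=2,suppress=True)
s=state(); c=cam("wrist",s); a=cv2.imread("pics/w10.png"); k=2.7; o=np.array([185,58])
b=cv2.resize(a[58:278,185:400],None,fx=k,fy=k,interpolation=cv2.INTER_CUBIC)
for x,y,t in((.4721,.1191,186),(.4606,.2285,186),(.5795,.1303,6),(.568,.2397,6)):
    t=np.radians(t);R=np.array([[np.cos(t),-np.sin(t)],[np.sin(t),np.cos(t)]])
    for pts,z in(([(-.045,-.03),(.021,-.03),(.021,.03),(-.045,.03)],.038),([(.021,-.007),(.045,-.007),(.045,.007),(.021,.007)],.025)):
        W=np.c_[np.array(pts)@R.T+[x,y],np.full(4,z)]; p=(w2pix(c,W)-o+.5)*k-.5
        cv2.polylines(b,[np.round(p*8).astype(np.int32)],True,(255,255,0),1,cv2.LINE_AA,3)
cv2.imwrite("pics/ov.png",b)
E
```

```text
(no output)
```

View pics/ov.png

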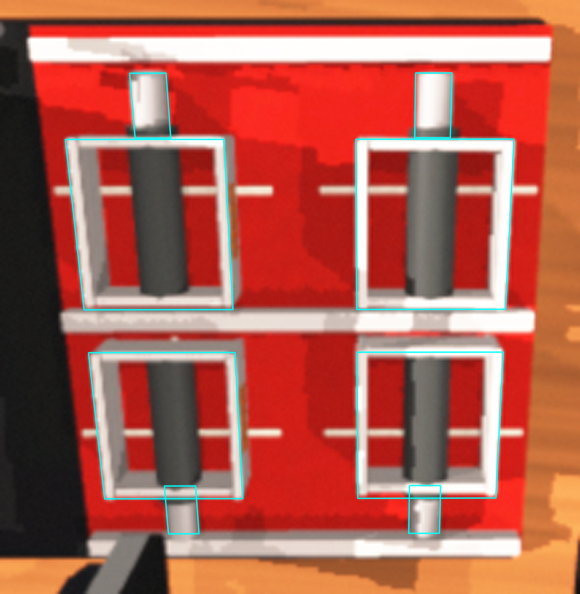

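>>> jog_arm(targets="0 0 0.07 0 0 0 0.3;0 0 0.07 0 0 0 0.3;-0.0081 0.0627 0 0 0 0 0.3;-0.0081 0.0627 0 0 0 0 0.3;-0.0081 0.0627 0 0 0 0 0.3;-0.0081 0.0627 0 0 0 0 0.3;-0.0081 0.0627 0 0 0 0 0.3;-0.0081 0.0627 0 0 0 0 0.3;-0.0081 0.0627 0 0 0 0 0.3;0 0 0 0 0 0 0.3;0 0 0 0 0 0 0.3")

```text
clock: 51.68
position: [0.4974, 0.4128, 0.3348]
eef_rot: [3.133, 0.165, -0.003]
ft_force: [0.3, -0.9, -0.1]
gripper_width: 0.026
gripper_force: 0.0
```

```bash
python3 - <<'E'
import numpy as np
a=np.radians(6.0);ey=np.array([-np.sin(a),np.cos(a)])
def P(t): r=np.radians(t); return np.r_[np.array([.520,.1794])+ey*(.165-.21*np.cos(r)),.04+.21*np.sin(r)]
for t in(109.5,60,59,61): print(t,P(t).round(4))
d=np.diff([P(t) for t in np.linspace(109.5,60,11)],axis=0)/.6
print(";".join(" ".join(f"{v:.4f}" for v in r)+" 0 0 0 0" for r in d))
E
```

```text
109.5 [0.4954 0.4132 0.238 ]
60 [0.5137 0.2391 0.2219]
59 [0.5141 0.2359 0.22  ]
61 [0.5134 0.2422 0.2237]
0.0030 -0.0287 0.0089 0 0 0 0;0.0031 -0.0294 0.0063 0 0 0 0;0.0031 -0.0298 0.0037 0 0 0 0;0.0032 -0.0300 0.0011 0 0 0 0;0.0032 -0.0300 -0.0015 0 0 0 0;0.0031 -0.0298 -0.0041 0 0 0 0;0.0031 -0.0293 -0.0066 0 0 0 0;0.0030 -0.0287 -0.0092 0 0 0 0;0.0029 -0.0278 -0.0116 0 0 0 0;0.0028 -0.0267 -0.0140 0 0 0 0
```

>>> jog_arm(targets="0 0 -0.05 0 0 0 0.3;0 0 -0.05 0 0 0 0.3;0 0 -0.035 0 0 0 0.3;0 0 -0.0218 0 0 0 0.3;0 0 0 0 0 0 0.3;0 0 0 0 0 0 0;0 0 0 0 0 0 0;0 0 0 0 0 0 0;0 0 0 0 0 0 0;0 0 0 0 0 0 0", squeeze=25)

```text
clock: 52.92
position: [0.4979, 0.4144, 0.242]
eef_rot: [3.136, 0.165, 0.0]
ft_force: [1.4, -0.0, 4.8]
gripper_width: 0.0088
gripper_force: 24.9
```

>>> jog_arm(targets="0.0030 -0.0287 0.0089 0 0 0 0;0.0031 -0.0294 0.0063 0 0 0 0;0.0031 -0.0298 0.0037 0 0 0 0;0.0032 -0.0300 0.0011 0 0 0 0;0.0032 -0.0300 -0.0015 0 0 0 0;0.0031 -0.0298 -0.0041 0 0 0 0;0.0031 -0.0293 -0.0066 0 0 0 0;0.0030 -0.0287 -0.0092 0 0 0 0;0.0029 -0.0278 -0.0116 0 0 0 0;0.0028 -0.0267 -0.0140 0 0 0 0;0 0 0 0 0 0 0;0 0 0 0 0 0 0;0 0 0 0 0 0 0")

```text
clock: 54.55
position: [0.5161, 0.2377, 0.224]
eef_rot: [3.133, 0.163, -0.003]
ft_force: [5.7, -1.1, 0.1]
gripper_width: 0.009
gripper_force: 25.4
```

```bash
python3 - <<'E'
from h import *
s=state(); print(s["position"],s["ft_force"]); snap("wrist","w12"); a,c=snap("scene","s12")
O=np.array([.520,.1794]);t=np.radians(6);ex=np.array([np.cos(t),np.sin(t)]);ey=np.array([-ex[1],ex[0]])
W=lambda x,y,z:np.r_[O+ex*x+ey*y,z]
b=cv2.imread("pics/s12.png"); k=4; o=np.array([270,70])
z=cv2.resize(b[o[1]:o[1]+145,o[0]:o[0]+190],None,fx=k,fy=k,interpolation=cv2.INTER_CUBIC)
for th,col in((58,(0,255,0)),(60,(255,255,0)),(62,(255,0,255))):
    r=np.radians(th); p=w2pix(c,[W(x,.165-d*np.cos(r),.04+d*np.sin(r)) for x,d in((-.1,.17),(.1,.17),(.06,.21),(-.06,.21))]); p=(p-o+.5)*k-.5
    cv2.polylines(z,[np.round(p[:2]).astype(np.int32)],False,col,1,cv2.LINE_AA); cv2.polylines(z,[np.round(p[2:]).astype(np.int32)],False,col,1,cv2.LINE_AA)
cv2.imwrite("pics/s12z.png",z)
E
```

```text
[0.5161449  0.23769831 0.22402968] [ 5.71535927 -1.06180351  0.07857488]
```

View pics/s12z.png

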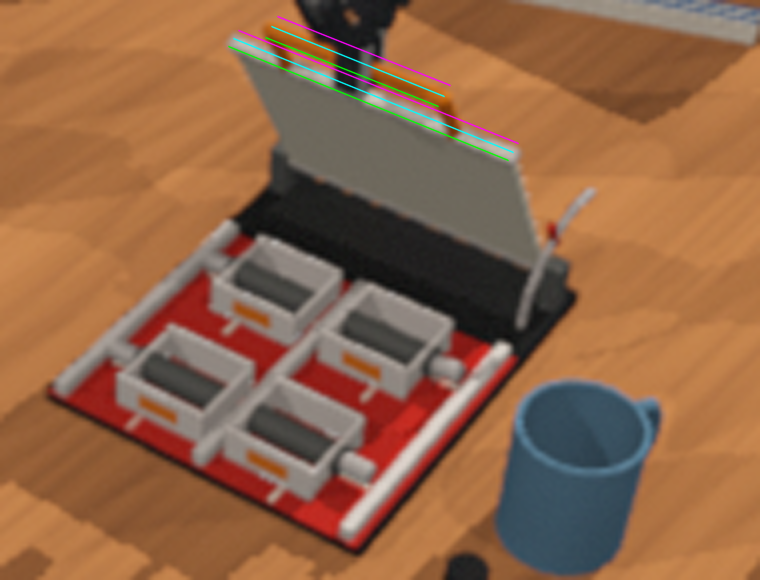

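>>> jog_arm(targets="0 0.0018 0.0008 0 0 0 0;0 0 0 0 0 0 0;0 0 0 0 0 0 0;0 0 0 0 0 0 0.1;0 0 0 0 0 0 0.2;0 0 0 0 0 0 0.3;0 0 0 0 0 0 0.3;0 0 0.04 0 0 0 0.3;0 0 0.08 0 0 0 0.3;0 0 0.05 0 0 0 0.3;0 0 0 0 0 0 0.3")

```text
clock: 56.02
position: [0.5164, 0.2415, 0.3298]
eef_rot: [3.136, 0.165, 0.004]
ft_force: [-0.2, 0.6, 0.2]
gripper_width: 0.0253
gripper_force: 0.0
```

>>> jog_arm(targets="-0.01 -0.08 0 0 0 0 0.3;-0.01 -0.08 0 0 0 0 0.3;-0.01 -0.08 0 0 0 0 0.3;-0.01 -0.08 0 0 0 0 0.3;-0.01 -0.08 0 0 0 0 0.3;-0.01 -0.08 0 0 0 0 0.3;-0.01 -0.08 0 0 0 0 0.3;0 0 0 0 0 0 0.3;0 0 0 0 0 0 0.3")

```text
clock: 57.15
position: [0.4735, -0.0946, 0.3269]
eef_rot: [3.136, 0.165, -0.003]
ft_force: [0.2, 0.9, -1.0]
gripper_width: 0.0258
gripper_force: 0.0
```

```bash
python3 - <<'E'
from h import *
s=state(); print(s["position"]); snap("top","t13"); a,c=snap("scene","s13")
O=np.array([.520,.1794]);t=np.radians(6);ex=np.array([np.cos(t),np.sin(t)]);ey=np.array([-ex[1],ex[0]])
W=lambda x,y,z:np.r_[O+ex*x+ey*y,z]
b=cv2.imread("pics/s13.png"); k=4; o=np.array([270,70])
z=cv2.resize(b[o[1]:o[1]+140,o[0]:o[0]+190],None,fx=k,fy=k,interpolation=cv2.INTER_CUBIC)
for th,col in((59,(0,255,0)),(61,(255,0,255))):
    r=np.radians(th); p=w2pix(c,[W(x,.165-d*np.cos(r),.04+d*np.sin(r)) for x,d in((.06,.21),(-.06,.21))]); p=(p-o+.5)*k-.5
    cv2.polylines(z,[np.round(p).astype(np.int32)],False,col,1,cv2.LINE_AA)
cv2.imwrite("pics/s13z.png",z)
E
```

```text
[ 0.47350393 -0.09463421  0.3269014 ]
```

View pics/s13z.png

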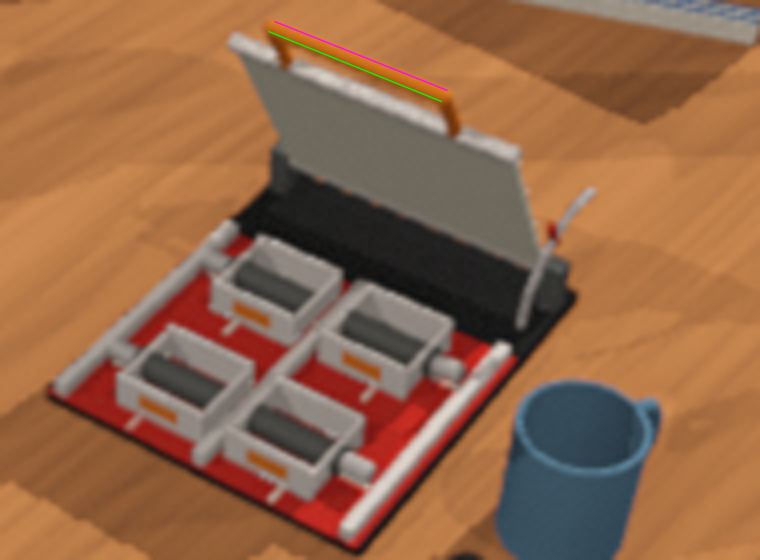

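View pics/t13.png

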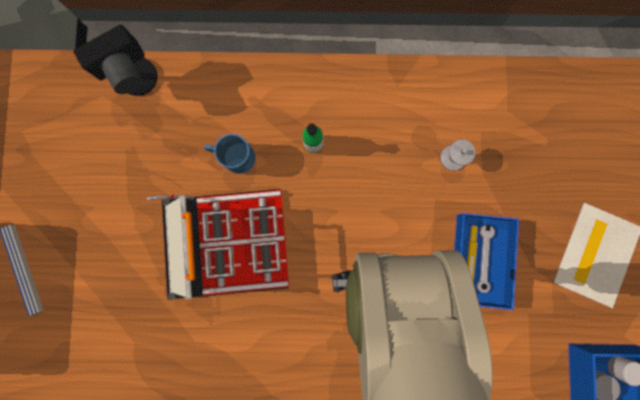

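The bar (zoom ≈(270,27)–(450,95)) sits between the 59° and 61° lines. All four pedals are on their crosses, both tools are in the bin, and the mug, bottle and hub have not moved. I'm handing in the job.

```bash
python3 -c "
from station import finish_job;print(finish_job())"
```

```text
the job is handed in; nothing more can be done
None
```

The job is handed in, with no verdict returned: the spanner and tyre lever are in the blue bin, all four pedals lie centred on their crosses to within about 1 mm, and the reflector stands at about 60° (between 59° and 61° in the last picture). One wrist joint read 0.1088 rad against its 0.11 limit while I reached for the knocked pedal, which may count as passing its range.

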